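Tip up the lapping disc and set it on the sloping rest

TASK

The flat metal lapping disc lies flush in its wooden tip-up holder. Press down the part of the disc that lies over the open well so that it tips and its low edge slides down the pocket wall until it stands up in the holder, then take it by its raised edge and, without dropping it, set it on the sloping rest: sitting on both steel pegs, leaning back flat against the board, and let go. Leave the other things on the bench where they are.

Things in the scene. Friction and masses are not known exactly. Their poses are not given: they have to be found in the camera images.
- disc: Round flat aluminium lapping disc, 100 mm diameter, 8 mm thick, about 0.17 kg, the same on both faces. Origin at its centre, z along its axis (normal to its faces). At the start it lies level in the holder, centre 62 mm above the bench.
- holder: Light wooden tip-up holder fixed to the bench, 136 x 128 mm, 66 mm high, turned at will. Origin under its centre, below the lying disc's centre; x points from the open well (-x half) to the rear ledge, z up. The disc lies with its underside at z = 58 mm on a pivot bar (x = -12 to 0) and the ledge (x = 30 to 60, 8 mm rim behind it); between these is a finger hollow down to z = 8.
- press_point (a point): Point in the middle of the part of the disc over the well, on its top face: holder x = -32, y = 0, z = 66 mm. Pressed straight down here by about 30 mm, the disc tips over the pivot edge, slides down the pocket wall to the well's floor and stays standing by itself when the finger leaves.
- pivot_edge (a point): Middle of the pivot bar's upper edge on the well side (holder x = -12, z = 58 mm). The tipped disc stands on the well's floor and leans on this edge, steep: usually 80 to 90 degrees to the level (56 at the least), its top edge then right above the bar, about 105 mm above the bench. 40 to 50 mm of it stand free above the bar, to be gripped from above across the 8 mm thickness.
- pocket_wall (a point): Middle of the top of the pocket wall's inner face (holder x = -52, z = 66 mm, level with the lying disc's top); the wall is 8 mm thick. The well between it and the pivot bar is 40 mm long, 104 mm wide along holder y, floor at z = 8 mm; the tipped disc's low edge slides down this wall to that floor.
- rest: Sloping wooden rest fixed to the bench, base 100 x 104 x 10 mm; it can be turned. Origin under its base; -x is its front, z up. The board rises from x = -30 mm, z = 10 mm towards +x at 60 degrees to the level. The seated disc leans towards +x, so a hand on its top edge leans that way too.
- rest_board: The rest's board, 85 mm long up the slope, 94 wide, 8 thick. Origin mid-foot of its front face; x up the slope, y across, z out of the face. Two steel pegs, 8 mm diameter, stand 19 mm out of the face at x = 25, y = +30 and -30 mm. A seated disc has its centre at x = 70, y = 0, z = 4 mm; its upper 35 mm stand free above the board, with finger room in front and behind.
- pliers: Pliers with red grips, 156 x 54 x 13 mm, loose bystander; origin under its middle.
- tape_roll: Roll of masking tape, 86 mm diameter, 22 mm high, loose bystander; origin under its middle.
- multimeter: Black hand meter, 138 x 72 x 42 mm, loose bystander; origin under its middle.
- glue_tube: White tube of glue, 33 x 106 x 26 mm, loose bystander; origin under its middle.
- side_cutters: Side cutters with orange grips, 134 x 54 x 13 mm, loose bystander; origin under its middle.
- board_top (a point): Middle of the top edge of the rest's board (board x = 85). Keep the arm clear of what stands round: a lamp shade hangs from 0.55 m up at x = 0.1 to 0.35, y = -0.25 to -0.03 m, its bars run from there to the far left, 0.65 m up; a chair back left of the bench (x = 0.15 to 0.46, y = 0.1 to 0.5) is 0.35 m high; a tool hangs at x = 0.65, y = 0.28 from 0.2 m up.

How it is judged:
By the outcome, as a careful person would: the job done as asked, in the order asked, and still so for the second after the job is handed in, with the robot touching nothing.
It also fails if it takes over 56 s, if anything falls off the work surface, if the arm or the gripper's body presses on something with over 40 N, if the wrist force passes 120 N, or if a joint passes its speed limit or range.

ROBOT

A 6-joint arm with a two-finger parallel gripper is mounted at the origin on a cart in front of the work surface, level with it; the furniture and walls round the work are solid. World frame = base frame: x ahead of the robot, y to its left, z up, the work surface at z = 0. Lengths are in mm, angles in degrees, forces in N, time in s.
With the tool pointing down it reaches from about 225 to 875 mm from the base axis. Payload 3.4 kg.
Tool frame: the origin (TCP) lies at the centre of the arm's flange, where the gripper is bolted on; the fingertips stand 173 mm ahead of it and the grasp point (between the pads) lies 155 mm ahead of it; z points along the fingers, y is the direction in which the jaws open and shut (so a half turn about z gives the same grasp; the last joint's range is limited). The gripper opens to 85 mm and grips with 20 to 120 N. Pads are 22 mm wide; open, the fingers measure 114 mm over their backs; the gripper's body (76 mm by 85 mm) begins 54 mm behind the grasp point. The pads swing forward as they close: fully open they stand 13 mm farther back than shut.
Start: joints at [65.489, 15.808, 86.224, -0, 77.962, -6.933], TCP at [173.666, 548.165, 404.728] pointing down, gripper open.
Joint ranges: [-165.64, 165.64], [-43.16, 119.46], [12.63, 154.43], [-67.54, 247.53], [6.08, 155.33], [-154.97, 154.97]. Speed limits (degrees/s): [147.25, 147.25, 180, 180, 180, 180].

INTERFACE

Orientations are given as [roll, pitch, yaw] about the fixed x, y, z axes, in that order (R = Rz(yaw) Ry(pitch) Rx(roll)).
In Python, from plant import ctrl, cams, workorder, recognise, masks_of gives the robot as it stands.
- The arm moves only by the tool move_arm, never from a script. Its argument "steps" is one flat list of numbers, 7 for each row, row after row: the opening, from -1 (shut) to 1 (fully open), so that 0 is half open, then the shift along the tool's x, y, z in m, then the turn, a rotation vector about the tool's x, y, z in degrees. In form: [fingers, tx, ty, tz, ax, ay, az, fingers, tx, ty, tz, ax, ay, az, ...]. A call has 1 to 10 rows; each row is the pose to reach, as a shift and turn from the pose commanded when the call began, along the tool's axes at that moment; what a row does not reach only later rows make up. A row lasts 1/8 s, in which the tool goes at most 62.5 mm and 10.7 degrees, less where a joint would pass 70% of its speed; a pose out of reach is approached as far as the arm can. A call with a gripper value outside its range is refused whole. The fingers move at their own pace and stop on an object; "force" is the grip in N (left out, the last holds). Time passes only in rows, so rows that repeat a pose let the fingers close. It gives the time, the measured TCP pose, the force and the opening at its end, in the units of the state.
- ctrl.state(): the state, without advancing time (a new reading comes with each control period).
- cams.snapshot(name): name is "scene" or "side" or "wrist"; returns a dict with "img" (480x640x3 uint8, red, green, blue), "depth" (480x640 float32, mm along the optical axis (not along the pixel's ray), 0 where there is no reading), "mtx" (3x3 intrinsics, pixels), "cam_to_world" (4x4, takes a point from camera to world coordinates). Camera axes: x right, y down, z forward; pixel columns grow to the right and rows downward; lengths in mm; the calibration is good to about 2 mm. A picture is of the moment at which its call begins.
- workorder.finish_job(): hands the job in, once; it reports no verdict.
Trained networks look in a picture, given as the dict that the camera call returned (one of the last four; its "shot" number tells which), for a name from the list of things; names that differ only in an ending like _2 or _b are one class to them, and where a whole thing is asked for, a point or a joint stands for the part that bears it (a point fixed in the world has none). Each returns a list of dicts, best first, with "p" (0 to 1); they miss things now and then, are a little off and sometimes report something else, mostly with a low value. They report only what shows in the picture. A call takes as long as a camera call.
- recognise(picture, thing): "box" ([left, top, right, bottom] in pixels, round what is visible of it).
- masks_of(picture, thing): "region" (480x640 bool, what is visible of it) and "box" ([left, top, right, bottom] in pixels, round what is visible of it).
The state is a dict: "t": time; "q": joint angles; "dq": joint speeds; "joint_efforts": joint torques, N m; "ee_pos": TCP position; "ee_rot": TCP orientation; "force": force on the tool from outside, world axes, zero at the start; "torque": the same for the moment, N m; "finger_gap": opening from 0.0 (shut) to 1.0 (fully open).
Only numpy, scipy, OpenCV 4.12 (cv2) and the standard library are available. Lean on these libraries where they do the work, as an engineer would, in place of code of your own. Each camera call takes 0.05 s, during which the arm holds its last target. There are 200 camera calls.

## Working session

There is one attempt and no reset: what is moved stays moved. The work goes in short steps, Python scripts to look and compute and a tool call to move; the robot and the scene stay as the last step left them, time stands still between calls to the robot, and variables do not carry over. Pictures are saved under pics/ and viewed, about 8 in all and at most 12, crops included, and the job is handed in when it is done.

Besides the shell and the picture viewer there is one more tool, called after ">>>" by a JSON object that holds its "name" and its "arguments", one argument or row to a line. move_arm: Moves the arm, as the interface text tells. Its arguments: {"type":"object","properties":{"steps":{"type":"array"},"force":{"type":"number"}},"required":["steps"]}

```bash
mkdir -p pics; ls; cat > h.py <<'E'
import numpy as np, cv2
from plant import ctrl, cams, workorder, recognise, masks_of
def pts(s,region):
    v,u=np.nonzero(region&(s["depth"]>0)); d=s["depth"][v,u].astype(float)
    K=s["mtx"]; c=np.stack([(u-K[0,2])/K[0,0]*d,(v-K[1,2])/K[1,1]*d,d,np.ones_like(d)])
    return (s["cam_to_world"]@c)[:3].T
def save(s,n): cv2.imwrite("pics/"+n,s["img"][:,:,::-1])
E
python3 - <<'E'
from h import *
np.set_printoptions(precision=1,suppress=True)
print(ctrl.state())
ims=[]
for c in ("scene","side"):
    s=cams.snapshot(c); ims.append(s["img"])
    print(c,s["cam_to_world"])
    np.savez(f"/tmp/{c}.npz",**{k:s[k] for k in("img","depth","mtx","cam_to_world")})
    for n in ("disc","holder","rest","rest_board","pliers","tape_roll","multimeter","glue_tube","side_cutters"):
        try:
            m=masks_of(s,n)
        except Exception as e: print(n,e); continue
        for r in m[:2]:
            P=pts(s,r["region"]); 
            if len(P): print(n,round(r["p"],2),np.array(r["box"]),np.median(P,0),np.percentile(P,2,axis=0),np.percentile(P,98,axis=0))
cv2.imwrite("pics/a.png",cv2.resize(np.vstack(ims),(400*2,1200))[:, :, ::-1][:600]); cv2.imwrite("pics/b.png",ims[1][:,:,::-1])
E
```

```text
pics
{'t': 0.0, 'q': array([65.5, 15.8, 86.3,  0. , 78. , -6.9]), 'dq': array([-0. ,  0. , -0. , -0.1, -0. ,  0.1]), 'joint_efforts': array([  0. , -41.7, -24.6,   0. ,   0. ,   0. ]), 'ee_pos': array([173.6, 548. , 403.8]), 'ee_rot': array([-179.9,   -0. ,  162.4]), 'force': array([0.6, 0.4, 0. ]), 'torque': array([ 0. , -0.1,  0. ]), 'finger_gap': 1.0025493583192941}
scene [[   0.9   -0.3    0.4  124.5]
 [  -0.5   -0.6    0.6 -859.3]
 [   0.    -0.7   -0.7  851.4]
 [   0.     0.     0.     1. ]]
disc 0.88 [260.8 163.3 309.  191.3] [604.8  77.3  66.4] [561.3  34.9  62.3] [650.4 124.3  69.6]
holder 0.78 [255.7 163.4 320.5 216.8] [589.8  26.8  43.5] [540.8   8.1   3.9] [659.  144.6  67.9]
rest 0.75 [240.  207.3 299.3 265.4] [490.6 -56.1  37.3] [445.7 -93.    2.7] [543.   -0.4  82.5]
rest_board 0.79 [242.8 207.9 294.3 259. ] [495.7 -53.4  47.3] [450.2 -77.8  10.6] [543.5  16.3  83. ]
pliers 0.8 [253.5 303.5 311.1 358.9] [ 415.  -272.9   11. ] [ 354.9 -321.3    1.6] [ 488.4 -246.7   15.3]
tape_roll 0.55 [282.3 261.1 326.2 301.3] [ 509.3 -190.2   21.1] [ 469.6 -225.6    2.7] [ 549.5 -146
[... 1080 characters left out ...]
.5] [586.1 126.5  43.4] [541.9  22.8   2.6] [676.2 154.   67.6]
tape_roll 0.84 [319.9 261.4 366.2 299.4] [ 512.1 -171.    21.3] [ 474.  -219.6    3. ] [ 551.2 -139.4   24.2]
multimeter 0.75 [251.5 245.2 307.1 297.4] [ 627.5 -135.8   32.5] [ 571.8 -202.8   11.8] [693.6 -84.1  41.9]
multimeter 0.21 [182.4 308.  294.8 426.4] [588.1 127.1  44.2] [542.6  23.    5.3] [674.7 152.   67.4]
glue_tube 0.92 [266.2 289.8 327.3 312.1] [578.9 -78.6  17.8] [ 540.6 -127.     4. ] [610.9 -51.3  24.9]
glue_tube 0.64 [178.7 310.3 293.  429.1] [587.2 127.6  43.8] [542.8  23.    5. ] [674.7 152.7  67.4]
side_cutters 0.7 [364.6 218.  423.4 232.9] [ 448.  -394.3   10. ] [ 390.5 -433.7   -0. ] [ 508.3 -372.8   13.9]
```

```bash
python3 - <<'E'
import numpy as np,cv2
a=np.load("/tmp/scene.npz")["img"];b=np.load("/tmp/side.npz")["img"]
A=cv2.resize(a[150:280,220:350],(400,400),interpolation=2);B=cv2.resize(b[280:430,170:400],(613,400),interpolation=2)
cv2.imwrite("pics/c.png",cv2.resize(np.hstack([A,B]),(800,316))[:,:,::-1])
E
```

```text
(no output)
```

View pics/b.png

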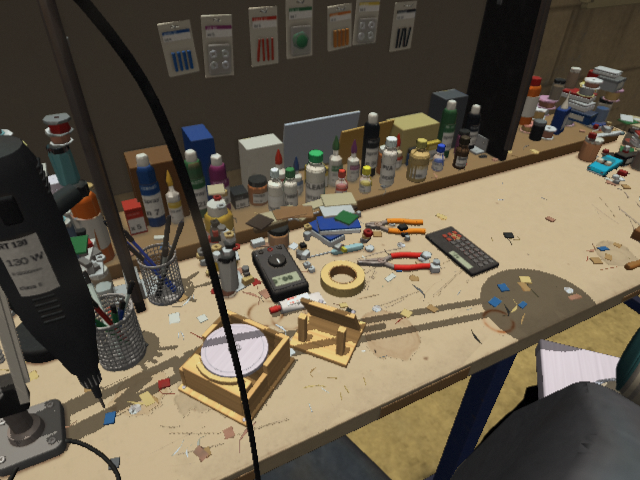

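View pics/c.png

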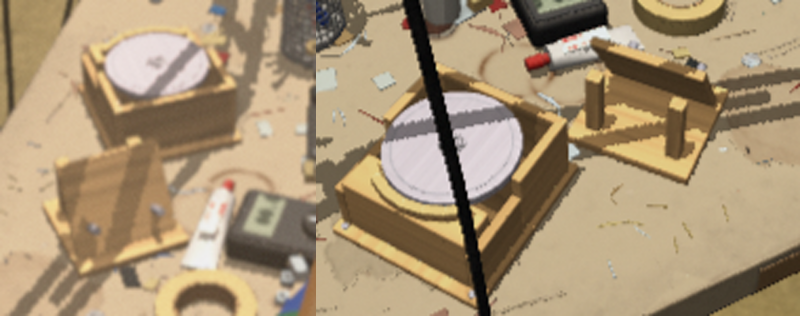

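```bash
python3 - <<'E'
import numpy as np,cv2
from h import pts
np.set_printoptions(precision=0,suppress=True)
s=dict(np.load("/tmp/scene.npz"));b=dict(np.load("/tmp/side.npz"))
cv2.imwrite("pics/d.png",s["img"][:,:,::-1])
for u,v in((110,20),(180,120),(210,230),(225,310),(245,420),(35,200),(90,385),(60,330)):
    m=np.zeros((480,640),bool);m[v-3:v+4,u-8:u+9]=1;P=pts(b,m)
    if len(P): print(u,v,P[np.argmin(P@-0+np.linalg.norm(P-b["cam_to_world"][:3,3],axis=1)[:,None]*0+0,axis=0)[0]],P[np.argmin(np.linalg.norm(P-b["cam_to_world"][:3,3],axis=1))])
E
```

```text
Traceback (most recent call last):
ValueError: matmul: Input operand 1 does not have enough dimensions (has 0, gufunc core with signature (n?,k),(k,m?)->(n?,m?) requires 1)
```

View pics/d.png

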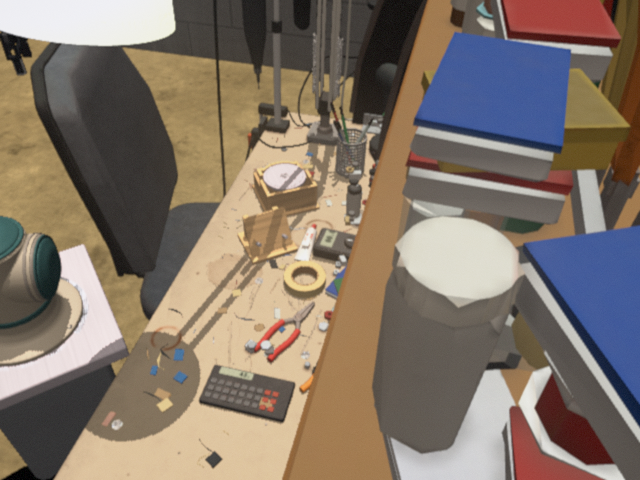

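```bash
python3 - <<'E'
import numpy as np
from h import pts
np.set_printoptions(precision=0,suppress=True)
s=dict(np.load("/tmp/scene.npz"));b=dict(np.load("/tmp/side.npz"))
def q(im,L):
  for u,v in L:
    m=np.zeros((480,640),bool);m[max(v-3,0):v+4,max(u-8,0):u+9]=1;P=pts(im,m)
    if len(P): print(u,v,P[np.argmin(np.linalg.norm(P-im["cam_to_world"][:3,3],axis=1))])
q(b,((110,20),(180,120),(210,230),(225,310),(245,420),(35,200),(90,385),(60,330),(60,60)))
print();q(s,((100,20),(170,20),(50,60),(80,120),(130,200),(130,260),(275,40),(275,110),(325,60),(325,120),(257,60),(218,60),(20,50)))
E
```

```text
110 20 [562. 243. 546.]
180 120 [ 926. -308.  231.]
210 230 [533. 225. 403.]
225 310 [527. 224. 318.]
245 420 [518. 223. 149.]
35 200 [621. 282. 443.]
90 385 [643. 287. 240.]
60 330 [631. 299. 333.]
60 60 [861. -10. 426.]

100 20 [ 226. -255.  622.]
170 20 [ 300. -227.  601.]
50 60 [201. 304. 346.]
80 120 [216. 169. 286.]
130 200 [247. 123. 106.]
130 260 [215. 120. -44.]
275 40 [741. 350. 269.]
275 110 [733. 353.  75.]
325 60 [811. 209. 254.]
325 120 [765. 123. 144.]
257 60 [640. 261. 276.]
218 60 [528. 215. 319.]
20 50 [161. 471. 318.]
```

```bash
cat >> h.py <<'E'
from scipy.spatial.transform import Rotation as Ro
def cyl(al,r,z,be,ga=0):
    """pose: azimuth al, flange radius r, height z, tool raised be deg from down, turned ga about tool z"""
    a=np.radians(al); p=np.array([r*np.cos(a),r*np.sin(a),z])
    # down pose with tool y tangential (q6~0 at J4=0)
    R=Ro.from_euler("z",al,degrees=True)*Ro.from_euler("y",-be,degrees=True)*Ro.from_euler("xyz",[180,0,97-7],degrees=True)*Ro.from_euler("z",ga,degrees=True)
    return p,R
def rel(poses,g,cur=None):
    s=ctrl.state() if cur is None else None
    p0,R0=(s["ee_pos"],Ro.from_euler("xyz",s["ee_rot"],degrees=True)) if s else cur
    out=[];pp,RR=p0,R0
    for p,R in poses:
        sh=R0.inv().apply(np.asarray(p)-p0)/1e3; rv=(R0.inv()*R).as_rotvec(degrees=True)
        st=(np.linalg.norm(p-pp),np.degrees((RR.inv()*R).magnitude()))
        if st[0]>62 or st[1]>10.6: print("TOO BIG",st)
        pp,RR=p,R
        out.append([g,*np.round(sh,3),*np.round(rv,1)])
    print(", ".join("%g,%g,%g,%g,%g,%g,%g"%tuple(r) for r in out)); return poses[-1]
def interp(A,B,n):
    """n poses from A (excl) to B in cylinder coords"""
    A,B=np.array(A,float),np.array(B,float)
    return [cyl(*(A+(B-A)*k/n)) for k in range(1,n+1)]
E
python3 - <<'E'
from h import *
s=ctrl.state();print(s["q"],s["ee_pos"],s["ee_rot"])
a=np.degrees(np.arctan2(*s["ee_pos"][1::-1]));r=np.hypot(*s["ee_pos"][:2])
p,R=cyl(72.4,575,404,0);print(a,r,R.as_euler("xyz",degrees=True))
# yaw 162.4 -> ga
R0=Ro.from_euler("xyz",s["ee_rot"],degrees=True);print("ga",(cyl(a,r,404,0)[1].inv()*R0).as_rotvec(degrees=True))
E
```

```text
[ 6.54877307e+01  1.58042890e+01  8.62248368e+01  2.12176681e-03
  7.79616404e+01 -6.93160526e+00] [173.66523506 548.1481354  404.76112628] [ 1.79990583e+02 -9.45639115e-04  1.62418894e+02]
72.4206673482262 575.0008627921047 [180.    0.  162.4]
ga [-0.00941672  0.00094549  0.00177372]
```

```bash
python3 - <<'E'
t=open("h.py").read()
t=t.replace('p=np.array([r*np.cos(a),r*np.sin(a),z])','D=69.4; p=np.array([r*np.cos(a)-D*np.sin(a),r*np.sin(a)+D*np.cos(a),z])')
open("h.py","w").write(t)
E
python3 - <<'E'
from h import *
A=(65.49,570.8,404.7,0,6.93); B=(65.49,540,470,90,6.93)
s=ctrl.state();p,R=cyl(*A);print(p,R.as_euler("xyz",degrees=True),s["ee_rot"])
rel(interp(A,B,10),1,(p,R))
E
```

```text
[173.6512645  548.15530494 404.7       ] [180.     0.   148.56] [ 1.79990583e+02 -9.45639115e-04  1.62418894e+02]
1,-0,-0.003,-0.007,-8.9,1.1,-0, 1,-0.001,-0.006,-0.013,-17.9,2.2,0, 1,-0.001,-0.009,-0.02,-26.8,3.3,-0, 1,-0.001,-0.012,-0.026,-35.7,4.3,-0, 1,-0.002,-0.015,-0.033,-44.7,5.4,0, 1,-0.002,-0.018,-0.039,-53.6,6.5,-0, 1,-0.003,-0.021,-0.046,-62.5,7.6,0, 1,-0.003,-0.024,-0.052,-71.5,8.7,0, 1,-0.003,-0.028,-0.059,-80.4,9.8,0, 1,-0.004,-0.031,-0.065,-89.3,10.9,0
```

```bash
python3 - <<'E'
from h import *
A=(65.49,570.8,404.7,0,-6.93); B=(65.49,540,470,90,-6.93)
p,R=cyl(*A);print(p,R.as_euler("xyz",degrees=True))
rel(interp(A,B,10),1,(p,R))
E
```

```text
[173.6512645  548.15530494 404.7       ] [180.     0.   162.42]
1,0,-0.003,-0.007,-8.9,-1.1,0, 1,0.001,-0.006,-0.013,-17.9,-2.2,0, 1,0.001,-0.009,-0.02,-26.8,-3.3,-0, 1,0.001,-0.012,-0.026,-35.7,-4.3,-0, 1,0.002,-0.015,-0.033,-44.7,-5.4,0, 1,0.002,-0.018,-0.039,-53.6,-6.5,-0, 1,0.003,-0.021,-0.046,-62.5,-7.6,0, 1,0.003,-0.024,-0.052,-71.5,-8.7,0, 1,0.003,-0.028,-0.059,-80.4,-9.8,0, 1,0.004,-0.031,-0.065,-89.3,-10.9,0
```

```bash
python3 - <<'E'
from h import *
A=(65.49,570.8,404.7,0,-6.93); B=(65.49,550,500,60,-6.93)
rel(interp(A,B,6),1,cyl(*A))
E
```

```text
1,0,-0.003,-0.016,-9.9,-1.2,0, 1,0.001,-0.007,-0.032,-19.9,-2.4,-0, 1,0.001,-0.01,-0.048,-29.8,-3.6,-0, 1,0.002,-0.014,-0.064,-39.7,-4.8,0, 1,0.002,-0.017,-0.079,-49.6,-6,0, 1,0.003,-0.021,-0.095,-59.6,-7.2,0
```

>>> {"name": "move_arm", "arguments": {
  "steps": [1,0,-0.003,-0.016,-9.9,-1.2,0,1,0.001,-0.007,-0.032,-19.9,-2.4,0,1,0.001,-0.01,-0.048,-29.8,-3.6,0]
}}

```text
t: 1.38
ee_pos: [169.6, 538.7, 453.5]
ee_rot: [149.8, 3.5, 161.5]
force: [0.2, 0.2, -0.7]
finger_gap: 0.998
```

```bash
python3 - <<'E'
from h import *
np.set_printoptions(suppress=True)
s=ctrl.state();print(s["q"],s["ee_pos"],s["ee_rot"],s["force"])
A=(65.49,560.4,452.4,30,-6.93); B=(65.49,550,500,60,-6.93)
rel(interp(A,B,3),1,cyl(*A))
E
```

```text
[65.45559569  5.82685395 95.91324283  0.05662052 47.91191197 -6.99621396] [169.56736001 538.72467172 453.51372982] [149.83252964   3.47316507 161.48891418] [ 0.16511297  0.24371383 -0.70166341]
1,-0.001,0.005,-0.015,-9.9,-1.2,0, 1,-0.001,0.01,-0.031,-19.9,-2.4,0, 1,-0.002,0.015,-0.046,-29.8,-3.6,0
```

>>> {"name": "move_arm", "arguments": {
  "steps": [1,-0.001,0.005,-0.015,-9.9,-1.2,0,1,-0.001,0.01,-0.031,-19.9,-2.4,0,1,-0.002,0.015,-0.046,-29.8,-3.6,0]
}}

```text
t: 1.75
ee_pos: [165.4, 529.2, 501.1]
ee_rot: [119.8, 6.0, 159.0]
force: [0.4, 0.8, 0.1]
finger_gap: 1.006
```

```bash
python3 - <<'E'
from h import *
from scipy.optimize import least_squares
s=ctrl.state();q3=s["q"];print(q3,s["ee_pos"],s["ee_rot"])
Q=np.array([[15.808,86.224,77.962],[5.827,95.913,47.912],q3[[1,2,4]]])
X=np.array([[173.666,548.165,404.728],[169.567,538.725,453.514],s["ee_pos"]])
rz=np.c_[np.sqrt(X[:,0]**2+X[:,1]**2-69.4**2),X[:,2]]
def fk(v,Q):
    a,h,L1,L2,L6,e=v
    a1=np.radians(Q[:,0]);a2=np.radians(Q[:,0]+Q[:,1]);a3=np.radians(Q.sum(1))
    return np.c_[a+L1*np.sin(a1)+L2*np.sin(a2)+e*np.cos(a2)+L6*np.sin(a3),h+L1*np.cos(a1)+L2*np.cos(a2)-e*np.sin(a2)+L6*np.cos(a3)]
f=least_squares(lambda v:np.r_[(fk(v,Q)-rz).ravel(),(v-[0,300,400,400,90,0])*1e-3],[0,300,400,400,90,0])
print(f.x,f.fun[:6])
E
```

```text
[ 65.41361477  -0.51257631 106.03742033   0.4408735   14.09633671
  -7.37717618] [165.42794703 529.21466143 501.11612296] [119.79940511   5.98477091 158.95427308]
[1.56439700e-01 1.36836056e+02 6.29535800e+02 4.20959614e+02
 1.91096230e+02 6.03067361e+01] [-0.00233033  0.00430314  0.00366758 -0.00397502 -0.00133741 -0.00016496]
```

```bash
cat >> h.py <<'E'
V=np.array([.156,136.8,629.5,421,191.1,60.3])
def fk(v,Q):
    a,h,L1,L2,L6,e=v
    a1,a2,a3=np.radians(np.cumsum(Q))
    return np.array([a+L1*np.sin(a1)+L2*np.sin(a2)+e*np.cos(a2)+L6*np.sin(a3),h+L1*np.cos(a1)+L2*np.cos(a2)-e*np.sin(a2)+L6*np.cos(a3)])
def ik(r,z,be):
    from scipy.optimize import least_squares
    f=least_squares(lambda q:np.r_[fk(V,q)-[r,z],q.sum()-(180-be)],[10,100,60]);return f.x
E
python3 - <<'E'
from h import *
for c in ((540,500,60),(340,520,45),(340,520,50),(380,520,45),(340,400,30)): print(c,ik(*c))
A=(65.45,549,500,60,-6.93);B=(65.45,350,520,45,-6.93);C=(-3,340,520,45,-6.93)
e=rel(interp(A,B,5),-1,cyl(*A)); 
rel(interp(B,C,8),-1,e)
E
```

```text
(540, 500, 60) [ -1.3880547 106.8808495  14.5072052]
(340, 520, 45) [-19.88942868 111.70702124  43.18240745]
(340, 520, 50) [-20.82504202 113.83705635  36.98798567]
(380, 520, 45) [-15.81058739 109.51251798  41.29806941]
(340, 400, 30) [-12.70737209 120.39843878  42.30893331]
-1,0.002,-0.016,-0.036,3,0.4,0, -1,0.004,-0.033,-0.073,6,0.7,0, -1,0.006,-0.049,-0.109,8.9,1.1,-0, -1,0.008,-0.065,-0.146,11.9,1.4,-0, -1,0.01,-0.082,-0.182,14.9,1.8,0
-1,-0.053,-0.003,0.004,0.7,-6,6.1, -1,-0.105,-0.011,0.002,1.5,-12,12.1, -1,-0.155,-0.024,-0.006,2.2,-18,18.2, -1,-0.202,-0.043,-0.018,2.9,-24,24.2, -1,-0.246,-0.066,-0.036,3.6,-30,30.3, -1,-0.284,-0.093,-0.058,4.4,-36,36.3, -1,-0.317,-0.123,-0.084,5.1,-42,42.4, -1,-0.344,-0.156,-0.114,5.8,-48,48.4
```

```bash
python3 - <<'E'
from h import *
A=(65.45,549,500,60,-6.93);B=(65.45,350,510,60,-6.93);C=(-3,330,510,60,-6.93)
e=rel(interp(A,B,4),-1,cyl(*A)); 
rel(interp(B,C,8),-1,e)
E
```

```text
-1,0.003,-0.023,-0.044,0,0,0, -1,0.005,-0.045,-0.089,0,0,0, -1,0.008,-0.068,-0.133,0,0,0, -1,0.011,-0.09,-0.177,0,0,0
-1,-0.052,-0.004,0.003,0.9,-7.4,4.3, -1,-0.104,-0.013,0,1.8,-14.7,8.6, -1,-0.153,-0.024,-0.01,2.7,-22.1,12.8, -1,-0.2,-0.039,-0.026,3.6,-29.4,17.1, -1,-0.243,-0.057,-0.048,4.5,-36.8,21.4, -1,-0.28,-0.078,-0.075,5.4,-44.1,25.7, -1,-0.312,-0.1,-0.107,6.3,-51.5,29.9, -1,-0.338,-0.124,-0.142,7.2,-58.8,34.2
```

>>> {"name": "move_arm", "arguments": {
  "steps": [-1,0.003,-0.023,-0.044,0,0,0,-1,0.005,-0.045,-0.089,0,0,0,-1,0.008,-0.068,-0.133,0,0,0,-1,0.011,-0.09,-0.177,0,0,0]
}}

```text
t: 2.25
ee_pos: [82.6, 347.4, 509.7]
ee_rot: [120.2, 6.0, 159.0]
force: [-0.5, 0.2, 1.8]
finger_gap: 0.14
```

>>> {"name": "move_arm", "arguments": {
  "steps": [-1,-0.052,-0.004,0.003,0.9,-7.4,4.3,-1,-0.104,-0.013,0,1.8,-14.7,8.6,-1,-0.153,-0.024,-0.01,2.7,-22.1,12.8,-1,-0.2,-0.039,-0.026,3.6,-29.4,17.1,-1,-0.243,-0.057,-0.048,4.5,-36.8,21.4,-1,-0.28,-0.078,-0.075,5.4,-44.1,25.7,-1,-0.312,-0.1,-0.107,6.3,-51.5,29.9,-1,-0.338,-0.124,-0.142,7.2,-58.8,34.2]
}}

```text
t: 3.25
ee_pos: [334.3, 52.8, 509.6]
ee_rot: [120.2, 6.0, 90.3]
force: [0.9, 0.6, -0.4]
finger_gap: 0.0
```

```bash
python3 - <<'E'
from h import *
s=ctrl.state();print(s["t"],s["q"],s["ee_pos"],s["ee_rot"],s["force"])
A=(-3,330,510,60,-6.93);print(cyl(*A)[0],cyl(*A)[1].as_euler("xyz",degrees=True))
B=(-3,380,400,0,-6.93);C=(0,470,380,0,-6.93)
e=rel(interp(A,B,6)+interp(B,C,3),-1,cyl(*A)); print(e[0],ik(380,400,0),ik(470,380,0))
E
```

```text
3.25 [ -2.54795183 -22.82279117 119.91849326  -1.35879922  22.94978782
  -5.34911017] [334.26736109  52.82521935 509.58489632] [120.21945172   5.97546539  90.31002968] [ 0.94355225  0.63461026 -0.41012698]
[333.17986183  52.03402415 510.        ] [120.18225089   5.99788235  90.47771903]
-1,0.001,-0.012,0.016,9.9,1.2,0, -1,0.003,-0.023,0.033,19.9,2.4,0, -1,0.004,-0.035,0.049,29.8,3.6,0, -1,0.006,-0.046,0.066,39.7,4.8,0, -1,0.007,-0.058,0.082,49.6,6,-0, -1,0.008,-0.07,0.098,59.6,7.2,-0, -1,0.015,-0.06,0.127,59.5,7.8,-0.9, -1,0.022,-0.051,0.155,59.4,8.3,-1.8, -1,0.03,-0.041,0.183,59.4,8.8,-2.7
[470.   69.4 380. ] [ -0.70182353 106.87104117  73.83078235] [  8.10973713 100.10958252  71.78068035]
```

>>> {"name": "move_arm", "arguments": {
  "steps": [-1,0.001,-0.012,0.016,9.9,1.2,0,-1,0.003,-0.023,0.033,19.9,2.4,0,-1,0.004,-0.035,0.049,29.8,3.6,0,-1,0.006,-0.046,0.066,39.7,4.8,0,-1,0.007,-0.058,0.082,49.6,6,0,-1,0.008,-0.07,0.098,59.6,7.2,0,-1,0.015,-0.06,0.127,59.5,7.8,-0.9,-1,0.022,-0.051,0.155,59.4,8.3,-1.8,-1,0.03,-0.041,0.183,59.4,8.8,-2.7,-1,0.03,-0.041,0.183,59.4,8.8,-2.7]
}}

```text
t: 4.5
ee_pos: [473.1, 72.7, 378.7]
ee_rot: [-179.9, -0.1, 97.0]
force: [0.1, 0.1, -0.3]
finger_gap: -0.003
```

```bash
python3 - <<'E'
from h import *
np.set_printoptions(precision=3,suppress=True)
st=ctrl.state();print(st["t"],st["q"],st["ee_pos"],st["ee_rot"])
s=cams.snapshot("wrist");save(s,"w1.png")
np.savez("/tmp/w.npz",**{k:s[k] for k in("img","depth","mtx","cam_to_world")})
print(s["cam_to_world"],s["mtx"])
for n in("disc","holder","rest_board","rest"):
    for r in masks_of(s,n)[:1]:
        P=pts(s,r["region"]);print(n,r["p"],np.round(r["box"]),np.median(P,0),np.percentile(P,2,axis=0),np.percentile(P,98,axis=0)); np.save(f"/tmp/m_{n}.npy",r["region"])
E
```

```text
4.5 [ 0.38   8.518 99.813  0.039 71.797 -6.678] [473.107  72.665 378.682] [-179.878   -0.051   97.046]
[[  0.993   0.117   0.036 463.949]
 [  0.122  -0.942  -0.313 152.93 ]
 [ -0.003   0.315  -0.949 347.929]
 [  0.      0.      0.      1.   ]] [[414.649   0.    318.36 ]
 [  0.    414.649 238.195]
 [  0.      0.      1.   ]]
disc 0.95 [434. 161. 583. 295.] [608.467  83.738  66.25 ] [563.757  36.596  62.866] [654.512 125.957  67.674]
holder 0.8 [381. 113. 610. 327.] [577.743  98.941  56.346] [541.904  20.139   6.461] [668.828 149.977  66.978]
rest 0.71 [266. 265. 401. 376.] [516.584  -8.898  10.386] [448.301 -69.339   4.625] [551.373  10.271  80.088]
```

View pics/w1.png

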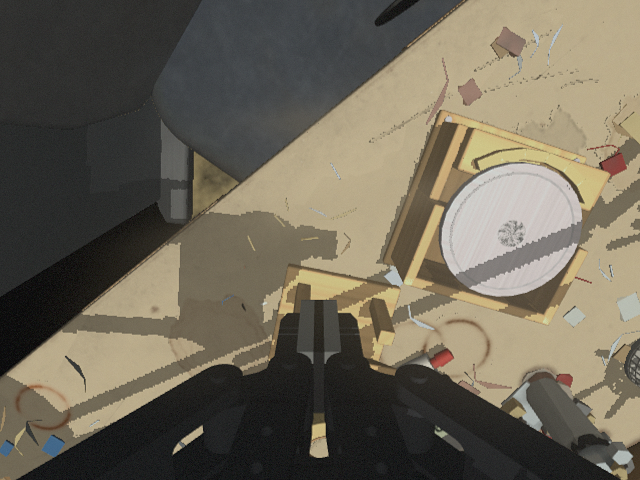

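```bash
python3 - <<'E'
from h import *
np.set_printoptions(precision=1,suppress=True)
out=None
for nm in("w","side","scene"):
    s=dict(np.load(f"/tmp/{nm}.npz"));P=pts(s,s["depth"]>0)
    near=np.hypot(P[:,0]-608,P[:,1]-83)<110
    T=P[near&(P[:,2]>60)&(P[:,2]<72)]
    r=cv2.minAreaRect(T[:,:2].astype(np.float32));print(nm,len(T),r,T[:,2].mean())
    if nm=="w":
        c=np.array([608,83]);i=np.zeros((320,320,3),np.uint8)
        for p in P[np.hypot(P[:,0]-580,P[:,1]-40)<200]:
            u=int((p[0]-420));v=int((160-p[1])); 
            if 0<=u<320 and 0<=v<320: i[v,u]=max(0,min(255,p[2]*2.8)) if p[2]>5 else 30
        out=i
    R=P[(np.hypot(P[:,0]-497,P[:,1]+30)<80)&(P[:,2]>13)&(P[:,2]<90)]
    if nm!="w":
        # plane fits via RANSAC for rest board
        best=0;rng=np.random.default_rng(0)
        for _ in range(800):
            a,b,d=R[rng.choice(len(R),3,replace=False)];n=np.cross(b-a,d-a)
            if np.linalg.norm(n)<50: continue
            n/=np.linalg.norm(n);k=abs((R-a)@n)<2
            if abs(abs(n[2])-.5)<.15 and k.sum()>best: best=k.sum();K=k
        I=R[K];n=np.linalg.svd(I-I.mean(0))[2][2];n*=np.sign(n[2]);print("board",best,n,np.degrees(np.arccos(n[2])),I.mean(0),I.min(0),I.max(0))
        h=n[:2]/np.linalg.norm(n[:2]);print(" front azimuth",np.degrees(np.arctan2(h[1],h[0])))
        up=np.cross(n,[ -h[1],h[0],0]); up*=np.sign(up[2]); y=np.cross(n,up)
        J=(I-I.mean(0));print(" up range",np.percentile(J@up,[1,99]),"y range",np.percentile(J@y,[1,99]),up,y)
cv2.imwrite("pics/hm.png",cv2.resize(out,(640,640)[:2],interpolation=0)[:600])
E
```

```text
w 20456 ((610.0579833984375, 80.24818420410156), (119.39476776123047, 120.95893859863281), 80.01805114746094) 65.9706847681226
side 3644 ((610.3815307617188, 81.61641693115234), (120.53141784667969, 120.35602569580078), 79.61799621582031) 66.1008264561036
board 653 [-0.1 -0.9  0.5] 61.0585075181159 [498.7 -41.6  54.6] [452.  -68.3  13.1] [547.9 -22.5  83.7]
 front azimuth -95.23460780830422
 up range [-46.3  31.3] y range [-47.2  45.1] [0.  0.5 0.9] [-1.   0.1  0. ]
scene 1361 ((606.618896484375, 79.08221435546875), (127.18436431884766, 121.1789321899414), 80.91167449951172) 65.82780312022793
board 1015 [-0.1 -0.9  0.5] 58.983920345554225 [495.3 -53.5  48.8] [445.6 -81.4  13. ] [543.9 -26.8  84.6]
 front azimuth -95.94322778563075
 up range [-40.8  40.6] y range [-46.4  45.6] [0.1 0.5 0.9] [-1.   0.1 -0. ]
```

View pics/hm.png

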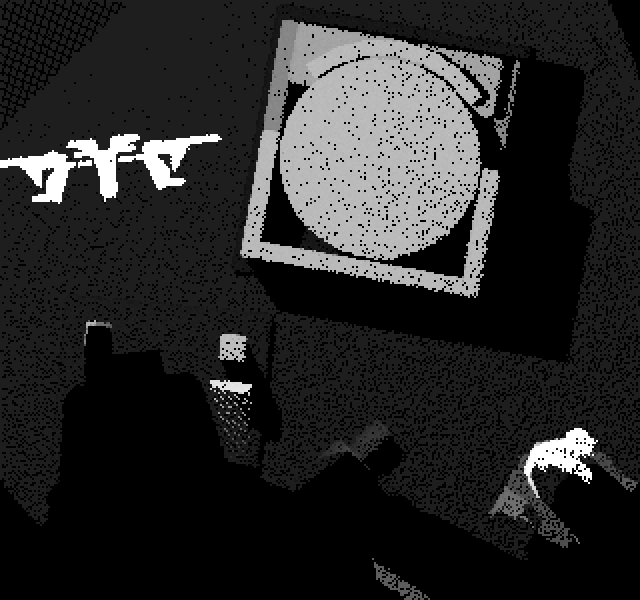

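```bash
cat >> h.py <<'E'
def line(p,e,n,cur=None):
    """n poses straight from current pose to (p, R)"""
    s=ctrl.state();p0,R0=cur or (s["ee_pos"],Ro.from_euler("xyz",s["ee_rot"],degrees=True))
    R=e if isinstance(e,Ro) else Ro.from_euler("xyz",e,degrees=True);rv=(R0.inv()*R).as_rotvec()
    return [(p0+(np.array(p)-p0)*k/n,R0*Ro.from_rotvec(rv*k/n)) for k in range(1,n+1)]
E
python3 - <<'E'
from h import *
a=line([604,49.5,290],[180,0,80],4);e=rel(a,-1)
a=line([604,49.5,245],[180,0,80],2,e)+line([604,49.5,207],[180,0,80],8,([604,49.5,245],e[1]));rel(a,-1,e)
E
```

```text
-1,-0.01,0.032,0.022,-0,-0,4.3, -1,-0.019,0.065,0.045,-0.1,-0,8.5, -1,-0.029,0.097,0.067,-0.1,-0,12.8, -1,-0.039,0.13,0.089,-0.1,-0,17
-1,0,-0,0.022,0,0,0, -1,0,-0,0.045,0,0,0, -1,0,-0,0.05,0,0,0, -1,0,-0,0.054,0,0,0, -1,0,-0,0.059,0,0,0, -1,0,-0,0.064,0,0,0, -1,0,-0,0.069,0,0,0, -1,0,-0,0.074,0,0,0, -1,0,-0,0.078,0,0,0, -1,0,-0,0.083,0,0,0
```

>>> {"name": "move_arm", "arguments": {
  "steps": [-1,-0.01,0.032,0.022,0,0,4.3,-1,-0.019,0.065,0.045,-0.1,0,8.5,-1,-0.029,0.097,0.067,-0.1,0,12.8,-1,-0.039,0.13,0.089,-0.1,0,17,-1,-0.039,0.13,0.089,-0.1,0,17]
}}

```text
t: 5.38
ee_pos: [606.1, 48.9, 288.5]
ee_rot: [-179.9, -0.0, 80.0]
force: [-0.6, 0.4, -0.2]
finger_gap: 0.001
```

```bash
python3 - <<'E'
from h import *
s=cams.snapshot("wrist");st=ctrl.state();print(st["ee_pos"],st["ee_rot"],st["q"])
m=masks_of(s,"disc")[0];P=pts(s,m["region"]);P=P[abs(P[:,2]-66)<4]
c,r=cv2.minEnclosingCircle(P[:,:2].astype(np.float32));print(m["p"],c,r,np.percentile(P,1,axis=0),np.percentile(P,99,axis=0))
A=pts(s,s["depth"]>0);T=A[(np.hypot(A[:,0]-608,A[:,1]-83)<110)&(A[:,2]>60)&(A[:,2]<72)]
print(cv2.minAreaRect(T[:,:2].astype(np.float32)))
E
```

```text
[604.99847331  49.29279809 289.41347427] [-1.79865260e+02 -1.18551566e-02  8.00115056e+01] [-1.91688594e+00  2.32631591e+01  9.20733020e+01  3.38824460e-02
  6.47952832e+01  8.05713032e+00]
0.86 (610.3907470703125, 80.63897705078125) 50.028961181640625 [564.33446894  35.59461936  64.77616723] [656.81125741 127.60403324  67.80299068]
((610.3135986328125, 80.40109252929688), (119.189208984375, 120.13640594482422), 80.05699157714844)
```

>>> {"name": "move_arm", "arguments": {
  "steps": [-1,0,0,0.022,0,0,0,-1,0,0,0.045,0,0,0,-1,0,0,0.05,0,0,0,-1,0,0,0.054,0,0,0,-1,0,0,0.059,0,0,0,-1,0,0,0.064,0,0,0,-1,0,0,0.069,0,0,0,-1,0,0,0.074,0,0,0,-1,0,0,0.078,0,0,0,-1,0,0,0.081,0,0,0]
}}

```text
t: 6.72
ee_pos: [606.1, 48.8, 210.1]
ee_rot: [179.8, 0.1, 80.1]
force: [-0.2, -6.3, 5.4]
finger_gap: 0.001
```

```bash
python3 - <<'E'
from h import *
st=ctrl.state();print(st["ee_pos"],st["force"])
s=cams.snapshot("side");cv2.imwrite("pics/e.png",cv2.resize(s["img"][290:430,170:370],(800,560))[:,:,::-1])
E
```

```text
[606.06183038  48.84814931 210.0749131 ] [-0.21659918 -6.25120417  5.37860873]
```

View pics/e.png

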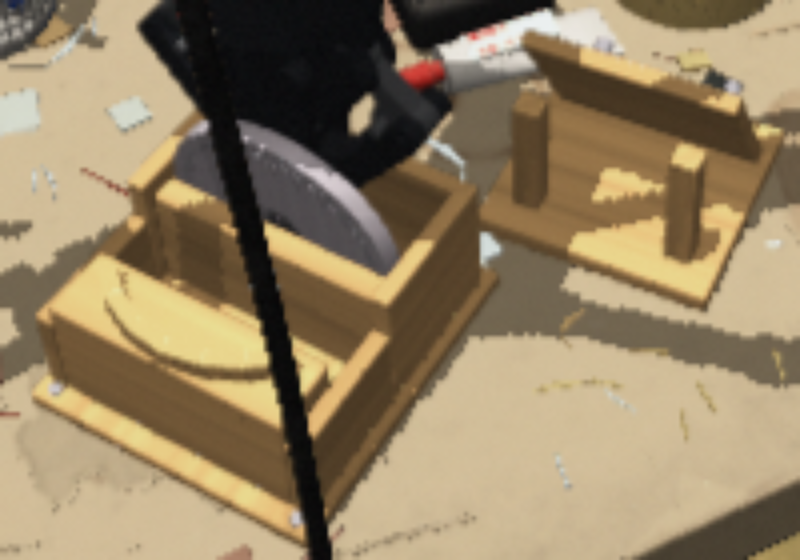

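>>> {"name": "move_arm", "arguments": {
  "steps": [-1,0,0,-0.02,0,0,0,-1,0,0,-0.05,0,0,0,-1,0,0,-0.09,0,0,0,-1,0,0,-0.12,0,0,0,-1,0,0,-0.12,0,0,0]
}}

```text
t: 7.4
ee_pos: [606.3, 50.1, 331.6]
ee_rot: [179.6, -0.2, 80.0]
force: [0.3, -0.6, -0.6]
finger_gap: 0.003
```

```bash
python3 - <<'E'
from h import *
np.set_printoptions(precision=2,suppress=True)
for c in("wrist","side"):
    s=cams.snapshot(c);m=masks_of(s,"disc")
    if not m: print("none");continue
    P=pts(s,m[0]["region"]);O=np.array([610.4,80.6,0]);a=np.radians(80)
    X=(P-O)@[np.cos(a),np.sin(a),0];Y=(P-O)@[-np.sin(a),np.cos(a),0]
    k=(P[:,2]>68)&(abs(X)<60);X,Y,Z=X[k],Y[k],P[k,2]
    print(c,m[0]["p"],k.sum(),"ztop",np.percentile(Z,[90,98,99.5]),"y",np.percentile(Y,[2,98]))
    for lo in range(68,112,6):
        j=(Z>=lo)&(Z<lo+6)
        if j.sum()>5: print(lo,j.sum(),np.percentile(X[j],[5,50,95]),np.median(Y[j]))
    if c=="wrist":cv2.imwrite("pics/f.png",s["img"][:,:,::-1])
st=ctrl.state();print(st["ee_pos"],st["q"],st["force"])
E
```

```text
wrist 0.69 4148 ztop [106.97 108.1  108.48] y [-43.12  43.16]
68 272 [-13.32 -10.44 -10.14] 0.9587831504537939
74 327 [-14.66  -9.93  -9.54] 0.5965710833156114
80 427 [-15.55  -9.45  -8.93] -0.5451223429722636
86 490 [-15.36  -8.94  -8.39] 1.001302081917839
92 620 [-15.01  -8.69  -7.89] 1.1752970322215237
98 842 [-14.79  -9.87  -7.45] -0.6607398798796018
104 1170 [-14.48 -10.95  -7.4 ] -0.20807110276793114
side 0.96 677 ztop [106.42 108.23 109.08] y [-40.36  46.16]
68 101 [-12.61  -9.48  -8.67] 15.744564997231478
74 98 [-12.09  -8.93  -7.91] 14.315315180048945
80 101 [-14.5   -8.32  -7.38] 19.8007134879917
86 92 [-12.6   -7.86  -6.85] 17.387153253726588
92 97 [-12.97  -7.45  -5.86] 15.19788119029524
98 83 [-12.85  -7.27  -5.96] 18.053337912857174
104 105 [-13.06  -9.5   -5.88] 4.5461344157325305
[604.77  49.84 327.42] [-1.87 21.45 89.1   0.06 69.62  8.08] [-0.22  0.52 -0.3 ]
```

View pics/f.png

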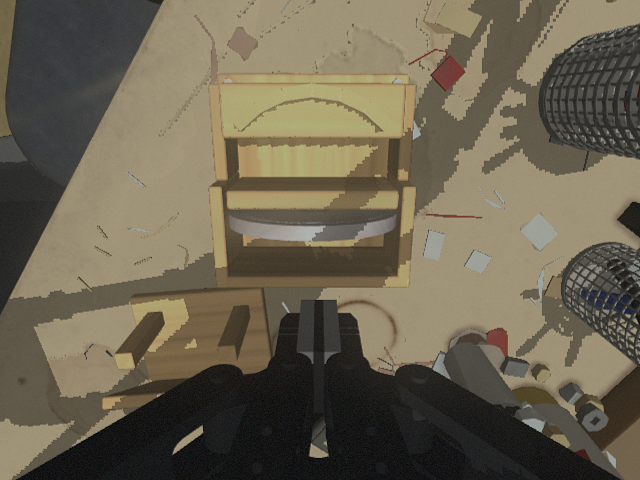

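```bash
cat >> h.py <<'E'
hx=np.array([np.cos(np.radians(80)),np.sin(np.radians(80)),0]);Z=np.array([0,0,1.])
def frame(up,nrm):
    """tool z=-up, tool y along +-nrm chosen as given"""
    z=-up/np.linalg.norm(up);y=nrm-(nrm@z)*z;y/=np.linalg.norm(y)
    return Ro.from_matrix(np.c_[np.cross(y,z),y,z])
t5=np.radians(5.2);ud=np.sin(t5)*hx+np.cos(t5)*Z
G=np.array([610.4,80.6,0])-12*hx+[0,0,95.5]; Rg=frame(ud,hx)
rx=np.array([np.cos(np.radians(84.4)),np.sin(np.radians(84.4)),0]);bu=.5*rx+.866*Z;bn=-.866*rx+.5*Z
seat=np.array([497.9,-43.9,72.6]); Rs=frame(bu,-bn)
E
python3 - <<'E'
from h import *
print(Rg.as_euler("xyz",degrees=True),Rs.as_euler("xyz",degrees=True),G)
e=rel(line(G+225*ud,Rg,9),0)
b=line(G+155*ud,Rg,5,e); rel(b,0,e)
E
```

```text
[-174.8    0.   170. ] [-149.99927222    0.          174.4       ] [608.31622187  68.78230696  95.5       ]
0,0.004,0,0.001,0.4,-0.5,-10, 0,0.009,0,0.002,0.9,-0.9,-20, 0,0.013,0,0.003,1.3,-1.4,-30, 0,0.018,0,0.003,1.8,-1.9,-40, 0,0.022,0,0.004,2.2,-2.4,-49.9, 0,0.026,0,0.005,2.6,-2.8,-59.9, 0,0.031,0,0.006,3.1,-3.3,-69.9, 0,0.035,0,0.007,3.5,-3.8,-79.9, 0,0.04,0,0.008,4,-4.2,-89.9
0,0,0,0.014,-0,0,0, 0,0,-0,0.028,-0,0,0, 0,0,0,0.042,-0,0,0, 0,0,-0,0.056,-0,0,0, 0,0,0,0.07,-0,0,0
```

>>> {"name": "move_arm", "arguments": {
  "steps": [0,0.004,0,0.001,0.4,-0.5,-10,0,0.009,0,0.002,0.9,-0.9,-20,0,0.013,0,0.003,1.3,-1.4,-30,0,0.018,0,0.003,1.8,-1.9,-40,0,0.022,0,0.004,2.2,-2.4,-49.9,0,0.026,0,0.005,2.6,-2.8,-59.9,0,0.031,0,0.006,3.1,-3.3,-69.9,0,0.035,0,0.007,3.5,-3.8,-79.9,0,0.04,0,0.008,4,-4.2,-89.9,0,0.04,0,0.008,4,-4.2,-89.9]
}}

```text
t: 8.85
ee_pos: [611.9, 89.4, 319.5]
ee_rot: [-174.8, -0.0, 169.9]
force: [0.5, 0.0, -0.8]
finger_gap: 0.497
```

```bash
python3 - <<'E'
from h import *
np.set_printoptions(precision=2,suppress=True)
s=cams.snapshot("wrist");st=ctrl.state();print(st["ee_pos"],st["ee_rot"],st["q"],st["finger_gap"],"target",G+225*ud)
m=masks_of(s,"disc")
for r in m[:1]:
    P=pts(s,r["region"]);X=(P-[610.4,80.6,0])@hx;k=(P[:,2]>95)&(abs(X)<40);print(r["p"],k.sum(),np.percentile(X[k],[3,50,97]),P[k,2].max())
rel(line(G+155*ud,Rg,5),0)
E
```

```text
[611.9   89.18 319.77] [-174.79   -0.    169.85] [  3.42  23.17  87.57  -5.37  70.57 -74.58] 0.49896409297672845 target [611.86  88.86 319.57]
0.73 2051 [-15.66 -11.3   -7.49] 109.24785306560995
0,0,-0,0.014,-0,0,-0, 0,0,-0,0.028,-0,0,-0.1, 0,0,-0,0.042,-0,0,-0.1, 0,0,-0,0.056,-0,0,-0.1, 0,0,-0,0.071,-0,0,-0.2
```

>>> {"name": "move_arm", "arguments": {
  "steps": [0,0,0,0.02,0,0,0,0,0,0,0.04,0,0,0,0,0,0,0.055,0,0,0,0,0,0,0.07,0,0,0,0,0,0,0.07,0,0,0],
  "force": 60
}}

```text
t: 9.57
ee_pos: [610.8, 82.6, 250.1]
ee_rot: [-174.8, -0.0, 170.0]
force: [-0.5, 0.5, -1.0]
finger_gap: 0.495
```

>>> {"name": "move_arm", "arguments": {
  "steps": [-0.4,0,0,0,0,0,0,-0.6,0,0,0,0,0,0,-0.7,0,0,0,0,0,0,-0.8,0,0,0,0,0,0,-1,0,0,0,0,0,0,-1,0,0,0,0,0,0,-1,0,0,0,0,0,0],
  "force": 60
}}

```text
t: 10.45
ee_pos: [611.3, 82.6, 251.8]
ee_rot: [-174.8, 0.2, 170.0]
force: [-0.0, -0.6, 3.7]
finger_gap: 0.077
```

```bash
python3 - <<'E'
from h import *
np.set_printoptions(precision=2,suppress=True)
st=ctrl.state();print(st["ee_pos"],st["ee_rot"],st["q"],st["finger_gap"],st["force"],"target",G+155*ud)
e=(st["ee_pos"],Ro.from_euler("xyz",st["ee_rot"],degrees=True))
rel(line(e[0]+[0,-3,100],Rg,5),-1)
E
```

```text
[611.27  82.56 251.76] [-174.78    0.15  170.  ] [  2.82  26.42  92.86  -5.81  61.85 -74.38] 0.07710924780925567 [-0.04 -0.65  3.67] target [610.76  82.62 249.86]
-1,-0,-0.002,-0.02,-0,0,-0, -1,-0,-0.005,-0.04,-0,0.1,-0, -1,-0,-0.007,-0.06,-0,0.1,-0, -1,-0.001,-0.01,-0.079,-0,0.1,-0, -1,-0.001,-0.012,-0.099,-0,0.2,-0
```

>>> {"name": "move_arm", "arguments": {
  "steps": [-1,0,-0.001,-0.02,0,0,0,-1,0,-0.002,-0.04,0,0,0,-1,0,-0.004,-0.06,0,0,0,-1,0,-0.005,-0.08,0,0,0,-1,0,-0.006,-0.1,0,0,0,-1,0,-0.006,-0.12,0,0,0,-1,0,-0.006,-0.12,0,0,0]
}}

```text
t: 11.32
ee_pos: [612.1, 88.0, 372.3]
ee_rot: [-174.9, 0.3, 170.0]
force: [-0.1, -1.0, -1.7]
finger_gap: 0.085
```

```bash
python3 - <<'E'
from h import *
np.set_printoptions(precision=2,suppress=True)
out=[]
for c in("wrist","side","scene"):
    s=cams.snapshot(c);st=ctrl.state();R=Ro.from_euler("xyz",st["ee_rot"],degrees=True)
    m=masks_of(s,"disc")
    if c=="side":cv2.imwrite("pics/g.png",cv2.resize(s["img"][180:430,150:400],(600,600))[:,:,::-1])
    if not m: print(c,"none");continue
    P=pts(s,m[0]["region"]);L=R.inv().apply(P-st["ee_pos"])
    L=L[(abs(L[:,1])<15)&(L[:,2]>130)&(L[:,2]<270)]
    print(c,m[0]["p"],len(L),np.percentile(L,[1,50,99],axis=0))
    k=L[:,2]>175
    # lean of face in tool y-z
    if k.sum()>50: print(" fit y=a*z+b*x+c",np.linalg.lstsq(np.c_[L[k,2],L[k,0],np.ones(k.sum())],L[k,1],rcond=None)[0])
    if k.sum()>50:
        c2,r=cv2.minEnclosingCircle(L[k][:,[0,2]].astype(np.float32));print(" circle",c2,r)
print(st["ee_pos"],st["ee_rot"],st["finger_gap"],st["force"],st["q"])
E
```

```text
wrist 0.8 5555 [[-30.12  -3.82 143.1 ]
 [ 21.19   0.01 149.75]
 [ 49.58   4.12 191.41]]
 fit y=a*z+b*x+c [ 0.02 -0.09  1.17]
 circle (47.229026794433594, 189.82315063476562) 14.870532989501953
side 0.74 1653 [[-46.24  -2.12 145.5 ]
 [ 17.91   4.91 192.1 ]
 [ 49.67   6.28 238.72]]
 fit y=a*z+b*x+c [ 0.01 -0.01  3.81]
 circle (0.6462827920913696, 193.5784454345703) 50.43120574951172
scene 0.78 1232 [[-43.09  -9.2  150.85]
 [  5.41  -4.21 195.03]
 [ 49.91   0.99 237.32]]
 fit y=a*z+b*x+c [ 0.   -0.   -4.76]
 circle (3.8558337688446045, 196.3418426513672) 50.31891632080078
[611.47  87.63 370.02] [-174.79   -0.02  169.99] 0.08237212169430246 [ 0.36  0.14 -2.09] [  3.28  21.13  83.37  -5.21  76.78 -75.47]
```

View pics/g.png

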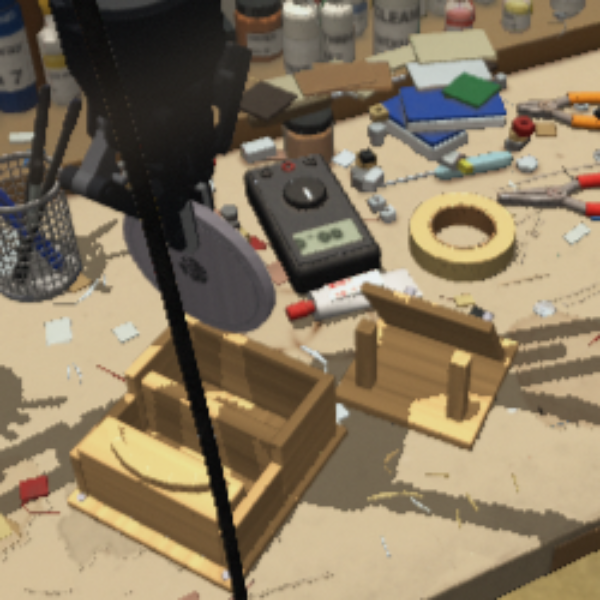

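```bash
cat >> h.py <<'E'
C=np.array([1,.3,194.])
def at(cen,R): return cen-R.apply(C)
def leanR(deg):
    d=np.radians(deg);u=np.sin(d)*rx+np.cos(d)*Z;return frame(u,np.cos(d)*rx-np.sin(d)*Z)
E
python3 - <<'E'
from h import *
R17=leanR(17);p=at(np.array([500,-50,160.]),R17)
a=line(p,R17,9);e=rel(a,-1);print(e[0])
# path 2, disc centre interpolated
b=[]
for k in range(1,7):
    f=k/6;R=leanR(17+13*f);b.append((at(np.array([500,-50,160])*(1-f)+(seat+45*bu+12*bn)*f,R),R))
e2=rel(b,-1,e);print(e2[0])
E
```

```text
-1,0.01,-0.011,0.004,1.3,-0.1,-0.5, -1,0.02,-0.021,0.007,2.6,-0.2,-1, -1,0.03,-0.032,0.011,3.9,-0.3,-1.4, -1,0.04,-0.043,0.015,5.2,-0.4,-1.9, -1,0.05,-0.053,0.019,6.5,-0.5,-2.4, -1,0.06,-0.064,0.022,7.9,-0.6,-2.9, -1,0.069,-0.075,0.026,9.2,-0.7,-3.4, -1,0.079,-0.085,0.03,10.5,-0.8,-3.9, -1,0.089,-0.096,0.033,11.8,-0.9,-4.3
[506.50214458   6.06630321 345.61083417]
-1,0,0.012,0.006,2.2,0,0, -1,0.001,0.025,0.012,4.3,0,0, -1,0.001,0.037,0.019,6.5,0,0, -1,0.002,0.049,0.026,8.7,0,0, -1,0.002,0.061,0.033,10.8,0,0, -1,0.003,0.073,0.04,13,0,-0
[509.51694965  64.33112059 285.72892833]
```

>>> {"name": "move_arm", "arguments": {
  "steps": [-1,0.01,-0.011,0.004,1.3,-0.1,-0.5,-1,0.02,-0.021,0.007,2.6,-0.2,-1,-1,0.03,-0.032,0.011,3.9,-0.3,-1.4,-1,0.04,-0.043,0.015,5.2,-0.4,-1.9,-1,0.05,-0.053,0.019,6.5,-0.5,-2.4,-1,0.06,-0.064,0.022,7.9,-0.6,-2.9,-1,0.069,-0.075,0.026,9.2,-0.7,-3.4,-1,0.079,-0.085,0.03,10.5,-0.8,-3.9,-1,0.089,-0.096,0.033,11.8,-0.9,-4.3,-1,0.089,-0.096,0.033,11.8,-0.9,-4.3]
}}

```text
t: 12.88
ee_pos: [506.0, 5.6, 346.9]
ee_rot: [-163.0, 0.1, 174.4]
force: [0.1, -0.8, -1.2]
finger_gap: 0.079
```

>>> {"name": "move_arm", "arguments": {
  "steps": [-1,0,0.012,0.006,2.2,0,0,-1,0.001,0.025,0.012,4.3,0,0,-1,0.001,0.037,0.019,6.5,0,0,-1,0.002,0.049,0.026,8.7,0,0,-1,0.002,0.061,0.033,10.8,0,0,-1,0.003,0.073,0.04,13,0,0,-1,0.003,0.073,0.04,13,0,0]
}}

```text
t: 13.75
ee_pos: [510.3, 65.0, 286.6]
ee_rot: [-150.0, 0.1, 174.5]
force: [0.4, 0.0, -0.9]
finger_gap: 0.082
```

```bash
python3 - <<'E'
from h import *
np.set_printoptions(precision=2,suppress=True)
B=np.c_[bu,np.cross(bn,bu),bn]
for c in("scene","side"):
    s=cams.snapshot(c);st=ctrl.state()
    m=masks_of(s,"disc")
    if m:
        P=pts(s,m[0]["region"]);L=(P-seat)@B;L=L[(abs(L[:,2]-12)<15)]
        print(c,m[0]["p"],len(L),np.percentile(L,[1,50,99],axis=0)); k=abs(L[:,0]-45)<30
        print(" slope",np.linalg.lstsq(np.c_[L[k,:2],np.ones(k.sum())],L[k,2],rcond=None)[0])
        k=(abs(L[:,2]-np.median(L[:,2]))<5);print(cv2.minEnclosingCircle(L[k][:,:2].astype(np.float32)))
    b=masks_of(s,"rest_board")
    if b:
        P=pts(s,b[0]["region"]);L=(P-seat)@B;print(" board",b[0]["p"],np.percentile(L,[1,50,99],axis=0))
    if c=="scene":cv2.imwrite("pics/i.png",cv2.resize(s["img"][150:290,200:360],(640,560))[:,:,::-1])
print(st["ee_pos"],st["ee_rot"],st["finger_gap"],st["force"],st["q"],st["t"])
E
```

```text
scene 0.61 1585 [[  0.92 -44.87  10.42]
 [ 43.63   4.1   16.21]
 [ 89.1   49.01  21.05]]
 slope [ 0.   -0.   16.25]
((45.87189865112305, 1.3441799879074097), 50.32113265991211)
 board 0.65 [[-68.81 -45.42  -9.04]
 [-34.13   4.26  -2.93]
 [ 10.69  47.36  15.18]]
side 0.72 538 [[  2.36 -14.59   8.28]
 [ 56.86  21.42   9.06]
 [ 95.47  46.55  15.49]]
 slope [0.01 0.03 8.02]
((48.133522033691406, 4.471306324005127), 50.03108215332031)
 board 0.86 [[-64.38 -43.53 -12.07]
 [ -9.96   6.27 -11.25]
 [ 17.19  44.72  12.46]]
[510.32  63.84 288.06] [-150.03    0.26  174.36] 0.08419084024155729 [-0.56 -0.16 -0.77] [  9.68  19.87 102.31 -31.07  69.34 -60.44] 13.95
```

View pics/i.png

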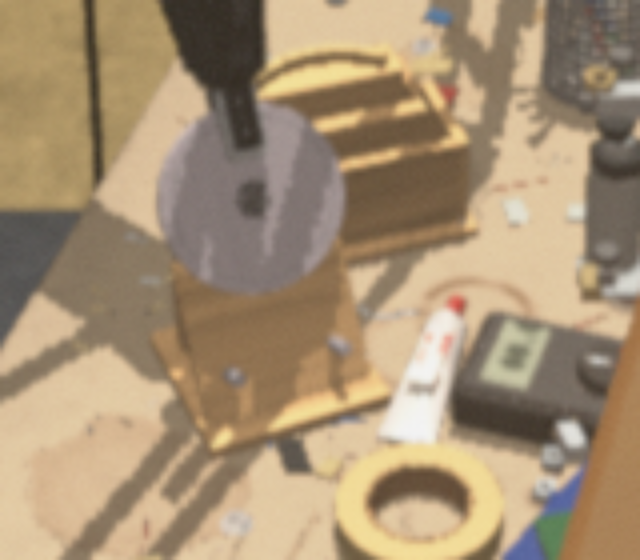

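>>> {"name": "move_arm", "arguments": {
  "steps": [-1,0,0.002,0.01,0,0,0,-1,0,0.004,0.02,0,0,0,-1,0,0.006,0.03,0,0,0,-1,0,0.008,0.036,0,0,0,-1,0,0.009,0.04,0,0,0,-1,0,0.009,0.04,0,0,0]
}}

```text
t: 14.8
ee_pos: [508.9, 51.9, 248.0]
ee_rot: [-150.0, 0.1, 174.4]
force: [0.1, -0.0, -1.3]
finger_gap: 0.078
```

```bash
cat > chk.py <<'E'
from h import *
np.set_printoptions(precision=2,suppress=True)
B=np.c_[bu,np.cross(bn,bu),bn]
st=ctrl.state();R=Ro.from_euler("xyz",st["ee_rot"],degrees=True)
print("disc by FK (board axes rel. seat)",(st["ee_pos"]+R.apply(C)-seat)@B,st["ee_rot"],st["force"],st["finger_gap"],st["t"])
for c in("scene","side"):
    s=cams.snapshot(c);m=masks_of(s,"disc")
    if not m: print("none");continue
    L=(pts(s,m[0]["region"])-seat)@B;L=L[(abs(L[:,2]-5)<15)];k=abs(L[:,2]-np.median(L[:,2]))<3.5
    print(c,m[0]["p"],np.median(L,0),cv2.minEnclosingCircle(L[k][:,:2].astype(np.float32)),np.linalg.lstsq(np.c_[L[k,:2],np.ones(k.sum())],L[k,2],rcond=None)[0])
    save(s,f"last_{c}.png")
E
python3 chk.py
```

```text
disc by FK (board axes rel. seat) [ 6.13 -0.97  4.  ] [-149.98    0.15  174.38] [ 0.08 -0.05 -1.31] 0.07833279833080979 14.8
scene 0.76 [3.44 5.03 8.41] ((6.296664714813232, 1.972331166267395), 49.93985366821289) [-0.   -0.    8.46]
side 0.7 [33.85 24.97  0.28] ((26.58181381225586, 23.9533748626709), 35.71927261352539) [ 0.04  0.03 -1.46]
```

>>> {"name": "move_arm", "arguments": {
  "steps": [-1,0,0.001,0.002,0,0,0,-1,0,0.0015,0.004,0,0,0,-1,0,0.002,0.005,0,0,0,-1,0,0.0025,0.006,0,0,0,-1,0,0.0025,0.006,0,0,0]
}}

```text
t: 15.62
ee_pos: [509.0, 51.1, 241.9]
ee_rot: [-150.0, 0.2, 174.4]
force: [-0.3, 0.4, -1.6]
finger_gap: 0.086
```

```bash
python3 chk.py
```

```text
disc by FK (board axes rel. seat) [ 0.47 -1.29  1.57] [-149.99    0.2   174.39] [-0.35  0.4  -1.58] 0.08623105808343556 15.625
scene 0.72 [-2.26  4.22  6.17] ((0.5554364323616028, 0.9125981330871582), 50.25013732910156) [0.   0.   6.16]
side 0.64 [33.86 25.49 -1.41] ((24.03836441040039, 24.35108757019043), 33.491188049316406) [ 0.07  0.07 -5.42]
```

>>> {"name": "move_arm", "arguments": {
  "steps": [-1,0,0.0005,0.001,0,0,0,-1,0,0.001,0.0015,0,0,0,-1,0,0.001,0.002,0,0,0,-1,0,0.001,0.002,0,0,0]
}}

```text
t: 16.32
ee_pos: [509.2, 51.2, 241.1]
ee_rot: [-150.0, 0.3, 174.4]
force: [-0.7, 4.0, 8.8]
finger_gap: 0.082
```

```bash
python3 chk.py
```

```text
disc by FK (board axes rel. seat) [-0.21 -1.83  1.13] [-149.96    0.3   174.38] [-0.74  3.99  8.82] 0.0818073929526253 16.325
scene 0.71 [-2.8   3.91  5.73] ((-0.32051706314086914, 1.2741531133651733), 50.45610427856445) [-0.   -0.    5.71]
side 0.82 [34.97 25.05 -1.49] ((26.771167755126953, 26.436952590942383), 32.147098541259766) [ 0.09  0.08 -6.57]
```

>>> {"name": "move_arm", "arguments": {
  "steps": [-1,0,0.0005,0,0,0,0,-1,0,0.001,0,0,0,0,-1,0,0.0015,0,0,0,0,-1,0,0.0015,0,0,0,0]
}}

```text
t: 17.02
ee_pos: [509.3, 52.0, 240.7]
ee_rot: [-149.8, 0.3, 174.4]
force: [-1.2, 1.7, 10.1]
finger_gap: 0.084
```

```bash
python3 chk.py
```

```text
disc by FK (board axes rel. seat) [-0.18 -1.84  0.72] [-149.83    0.29  174.41] [-1.18  1.65 10.08] 0.08420337219954589 17.025
scene 0.66 [-2.86  3.71  5.56] ((-0.20891019701957703, 0.775759220123291), 50.4002799987793) [-0.    0.    5.54]
side 0.72 [34.84 25.74 -2.  ] ((26.269704818725586, 27.00234603881836), 30.750717163085938) [ 0.09  0.09 -7.43]
```

>>> {"name": "move_arm", "arguments": {
  "steps": [-0.75,0,0,0,0,0,0,-0.65,0,0,0,0,0,0,-0.5,0,0,0,0,0,0,-0.3,0,0,0,0,0,0,-0.3,0,0,0,0,0,0]
}}

```text
t: 17.85
ee_pos: [508.9, 52.2, 238.8]
ee_rot: [-150.0, 0.2, 174.4]
force: [-0.4, -0.4, 0.5]
finger_gap: 0.351
```

```bash
python3 chk.py
```

```text
disc by FK (board axes rel. seat) [-1.7  -1.06 -0.96] [-149.99    0.17  174.38] [-0.37 -0.41  0.47] 0.35119342934417935 17.85
scene 0.83 [-2.85  6.06  5.13] ((0.5222057104110718, 1.366550087928772), 50.34416198730469) [0.   0.   5.14]
side 0.56 [34.39 23.07 -2.35] ((25.98356056213379, 25.031442642211914), 33.02558135986328) [ 0.07  0.07 -6.24]
```

>>> {"name": "move_arm", "arguments": {
  "steps": [-0.3,0,0,-0.01,0,0,0,-0.3,0,0,-0.025,0,0,0,-0.3,0,0,-0.045,0,0,0,-0.3,0,0,-0.06,0,0,0,-0.3,0,0,-0.06,0,0,0]
}}

```text
t: 18.68
ee_pos: [512.2, 82.9, 292.3]
ee_rot: [-150.0, 0.4, 174.4]
force: [0.5, -1.0, -0.7]
finger_gap: 0.346
```

```bash
python3 chk.py; python3 - <<'E'
import cv2,numpy as np
a=cv2.imread("pics/last_scene.png")[170:290,210:350];b=cv2.imread("pics/last_side.png")[250:370,250:390]
cv2.imwrite("pics/j.png",np.hstack([cv2.resize(a,(400,343)),cv2.resize(b,(400,343))]))
E
```

```text
disc by FK (board axes rel. seat) [60.08 -1.97 -1.06] [-150.04    0.36  174.44] [ 0.54 -0.98 -0.73] 0.34610916904284533 18.675
scene 0.72 [1.   2.34 5.01] ((0.35313794016838074, 1.2350118160247803), 50.141448974609375) [0.   0.   5.05]
side 0.74 [14.01 32.64 -6.18] ((-29.293659210205078, 16.92388916015625), 54.95964431762695) [-0.    0.   -6.67]
```

View pics/j.png

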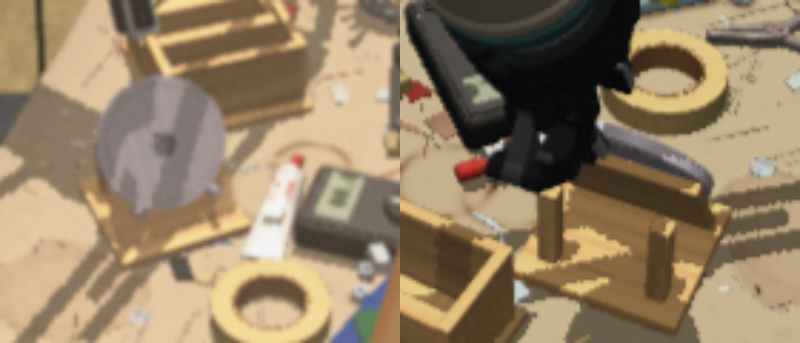

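```bash
python3 -c "
from plant import workorder;print(workorder.finish_job())"
```

```text
the job is handed in; nothing more can be done
None
```

The disc is on the sloping rest, sitting on both pegs and leaning flat against the board. I handed the job in at about 19 s with the arm holding still and touching nothing. `finish_job` gives no verdict, so this rests on my own checks.

**What I did:**
- I pressed the disc down at the press point. It tipped and stood by itself in the well, leaning about 85° to the level.
- I gripped its raised edge with 60 N and lifted it. I set it on the pegs (about 10 N at contact), pushed it against the board (about 4 N), let go, and backed off 60 mm.

**Last checks:**
- **Position:** the scene camera puts the disc centre within about 1.5 mm of where it should sit. Its face shows no tilt relative to the board.
- **After letting go:** the disc moved less than 1 mm, and the wrist force was back to about zero.
- **Other things on the bench:** I never brought the arm near them, and the ones visible in the last pictures looked undisturbed. I did not measure their positions again at the end.
- **Disagreement:** the side camera's circle fit did not match the scene camera's. From that side the board and gripper hide most of the disc, so I discounted it. Its picture does show the disc's upper edge leaning on the board.

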